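# Sweep carrot slices off the chopping board into the tray

## Robot

A 7-joint arm with a two-finger parallel gripper is mounted at the origin on the work surface. World frame = base frame: x ahead of the robot, y to its left, z up, the work surface at z = 0. Lengths are in mm, angles in degrees, forces in N, time in s.
With the tool pointing down it reaches from about 400 to 875 mm from the base axis. Payload 6.5 kg.
Tool frame: the origin (TCP) lies between the finger pads; the fingertips stand 8 mm ahead of it and the grasp point (between the pads) lies 11 mm behind it; z points along the fingers, y is the direction in which the jaws open and shut (so a half turn about z gives the same grasp; the last joint's range is limited). The gripper opens to 88 mm and grips with 3 to 60 N. Pads are 18 mm wide; open, the fingers measure 123 mm over their backs; the gripper's body (75 mm by 187 mm) begins 45 mm behind the grasp point.
Start: joints at [61.925, 30.733, -0.252, 88.115, 0.149, 61.152, -4.079], TCP at [267.293, -592.49, 246.716] pointing down, gripper open.
Joint ranges: [-154.64, 154.64], [-21.42, 123.67], [-72.66, 72.17], [13.99, 137.28], [-74.86, 254.86], [10.95, 109.41], [-158.01, 158.01]. Speed limits (degrees/s): [136.94, 136.94, 180, 180, 180, 180, 180].

## Interface

Orientations are given as a 3x3 rotation matrix whose columns are the frame's x, y, z axes.
In Python, from plant import r gives the robot as it stands.
- The arm moves only by the shell command python3 -m jog 'ROWS' [OPENING]. ROWS is a JSON object of lists of equal length, an entry for each row: "travel": the shift along the world's x, y, z normalised to -1 to 1, where 1 is 10 cm, a list of three; "rot": the turn, a rotation vector about the world's x, y, z normalised to -1 to 1, where 1 is 120 degrees, a list of three. In form: {"travel": [[dx, dy, dz], ...], "rot": [[ax, ay, az], ...]}. A call has exactly 10 rows; each row shifts and turns the commanded pose from where the row before left it; what a row does not reach is not made up. A row lasts 1/12 s, in which the tool goes at most 41.7 mm and 7.16 degrees, less where a joint would pass 70% of its speed; a pose out of reach is approached as far as the arm can. A call with a number of a shift or a turn outside -1 to 1 is refused whole. A call with a gripper value outside its range is refused whole. OPENING is the gripper command: -1 is fully open, 1 is shut, values between are in proportion, set as the call begins (- or left out, the last holds). The fingers move at their own pace and stop on an object; the grip force is fixed at half the most. Time passes only in rows, so rows that do not move let the fingers close, or fill a call up. It gives the time, the measured TCP pose, the force and the opening at its end, in the units of the state.
- r.read_state(): the state, without advancing time (a new reading comes with each control period).
- r.grab_frame(name): name is "scene" or "side" or "wrist"; returns a dict with "image" (480x640x3 uint8, red, green, blue), "range_z" (480x640 float32, mm along the optical axis (not along the pixel's ray), 0 where there is no reading), "fx", "fy", "cx", "cy" (pixels), "rvec" (rotation vector, rad) and "tvec" (3), from world to camera coordinates, as OpenCV has them; the wrist camera has in their place "tool_from_camera" (4x4, takes a point from camera to tool coordinates, whose origin is the TCP and whose axes are the flange's). Camera axes: x right, y down, z forward; pixel columns grow to the right and rows downward; lengths in mm; the calibration is good to about 2 mm. A picture is of the moment at which its call begins: read the wrist's pose just before it.
- r.finish_job(): hands the job in, once; it reports no verdict.
Trained networks look in a picture, given as the dict that the camera call returned (one of the last four; its "shot" number tells which), for a name from the list of things; names that differ only in an ending like _2 or _b are one class to them, and where a whole thing is asked for, a point or a joint stands for the part that bears it (a point fixed in the world has none). Each returns a list of dicts, best first, with "confidence" (0 to 1); they miss things now and then, are a little off and sometimes report something else, mostly with a low value. They report only what shows in the picture. A call takes as long as a camera call.
- r.look_for(picture, thing): "at" ([x, y, z] in mm, in world coordinates, good to about 4 mm: the middle of the surface that is visible of it).
- r.place_of(picture, thing): "at" ([x, y, z] in mm, in world coordinates, good to about 4 mm: a listed point, or the origin of a listed thing).
The state is a dict: "time_s": time; "joints": joint angles; "qvel": joint speeds; "joint_torque": joint torques, N m; "eef_pos": TCP position; "orientation": TCP orientation; "contact_force": force on the tool from outside, world axes, zero at the start; "moment": the same for the moment, N m; "opening": finger opening in mm.
Only numpy, scipy, OpenCV 4.12 (cv2) and the standard library are available. Lean on these libraries where they do the work, as an engineer would, in place of code of your own. Each camera call takes 0.05 s, during which the arm holds its last target.

## Task

With the closed fingers, sweep the three carrot slices across the chopping board and over its end into the white tray; all three must end up lying in it. Only push them along the board: do not pick up, lift or carry any slice, and let none land in the black scraps tray or on the counter. Leave the spice jar on the board and the other things on the counter standing where they are.

Things in the scene. Friction and masses are not known exactly. Their poses are not given: they have to be found in the camera images.
- board: thick wooden chopping block, 300 mm along its x, 280 mm along its y, flat top 45 mm above the counter, fixed, z up. Along its two x edges run 12 mm wide strips 8 mm higher than the top; its two y ends are open and level, a tray stands against each. Origin: centre of its underside, on the counter. The slices and the spice jar stand in four different lanes about 65 mm apart in the board's x, each lane running along its y
- white_tray: white open tray, 280 mm along its x, 115 mm along its y, 38 mm high (its rim is 7 mm below the board's top), walls and floor 4 mm, fixed; it stands against one of the board's two open ends (3 mm gap, centre 200.5 mm from the board's centre along the board's +y or -y; the other tray is at the opposite end). Origin: centre of its underside, on the counter; axes parallel to the board's
- scrap_tray: black scraps tray with three green carrot tops lying in it (part of the tray), same shape: open tray, 280 mm along its x, 115 mm along its y, 38 mm high (its rim is 7 mm below the board's top), walls and floor 4 mm, fixed; it stands against one of the board's two open ends (3 mm gap, centre 200.5 mm from the board's centre along the board's +y or -y; the other tray is at the opposite end). Origin: centre of its underside, on the counter; axes parallel to the board's
- slice_a_center (a point): round carrot slice lying flat, bright orange with a paler core, 32 mm diameter, 13 mm thick, about 12 g, slides easily; this point is its centre (51.5 mm above the counter while on the board)
- slice_b_center (a point): round carrot slice lying flat, bright orange with a paler core, 32 mm diameter, 13 mm thick, about 12 g, slides easily; this point is its centre (51.5 mm above the counter while on the board)
- slice_c_center (a point): round carrot slice lying flat, bright orange with a paler core, 32 mm diameter, 13 mm thick, about 12 g, slides easily; this point is its centre (51.5 mm above the counter while on the board)
- spice_jar_center (a point): small spice jar with a green cap and pale label, 36 mm diameter, 50 mm high, 70 g, loose, standing upright on the board in a lane of its own; this point is its centre, 25 mm above the board's top
- mug: blue mug with handle, 80 mm diameter, 90 mm high, on the counter to the right; origin: centre of its underside
- sauce_bottle: amber bottle with red cap, 64 mm diameter, 190 mm high, on the counter at the far left; origin: centre of its underside
- bowl: white bowl, 130 mm diameter, 55 mm high, on the counter to the left; origin: centre of its underside
- canister: clear jar with wooden cap, 84 mm diameter, 110 mm high, on the counter at the far right; origin: centre of its underside
- cup: terracotta cup, 72 mm diameter, 75 mm high, on the counter to the left; origin: centre of its underside

How it is judged:
By the outcome, as a careful person would: the job done as asked, in the order asked, and still so for the second after the job is handed in, with the robot touching nothing.
It also fails if it takes over 51 s, if anything falls off the work surface, if the arm or the gripper's body presses on something with over 40 N, if the wrist force passes 120 N, or if a joint passes its speed limit or range.

## Working session

There is one attempt and no reset: what is moved stays moved. The work goes in short steps, Python scripts to look and compute and a shell command to move; the robot and the scene stay as the last step left them, time stands still between calls to the robot, and variables do not carry over. Pictures are saved under pics/ and viewed, and the job is handed in when it is done.

```bash
mkdir -p pics; ls; python3 - <<'E'
from plant import r
import cv2,numpy as np
s=r.read_state();print(s['time_s'],s['eef_pos'],s['orientation'],s['opening'])
for n in ['scene','side']:
    p=r.grab_frame(n);cv2.imwrite(f'pics/{n}0.png',p['image'][:,:,::-1])
    print(n,np.round(p['rvec'],3),np.round(p['tvec'],1))
    for t in ['board','white_tray','scrap_tray','slice_a_center','spice_jar_center','mug','sauce_bottle','bowl','canister','cup']:
        print(t,[(np.round(d['at'],1).tolist(),round(d['confidence'],2)) for d in r.place_of(p,t)][:5])
E
```

```text
pics
0.0 [ 267.07260245 -591.94077155  245.85660172] [[ 9.11470115e-01  4.11365492e-01 -8.13801873e-04]
 [ 4.11366278e-01 -9.11468887e-01  1.50130203e-03]
 [-1.24171241e-04 -1.70316258e-03 -9.99998542e-01]] 87.89009679218879
scene [ 0.929  2.622 -0.894] [ 394.  -226.3 1617.4]
board [([529.6, -21.0, 1.0], 0.65)]
white_tray [([510.1, -226.7, 0.8], 0.8)]
scrap_tray []
slice_a_center [([436.6, 40.6, 53.4], 0.56), ([542.6, 173.4, -1.3], 0.47)]
spice_jar_center [([622.9, 5.9, 72.6], 0.61), ([663.0, -414.3, -1.9], 0.4)]
mug [([487.5, -475.5, 1.2], 0.86)]
sauce_bottle [([658.7, 387.3, 0.4], 0.72)]
bowl [([382.7, 454.7, -1.2], 0.76)]
canister [([663.4, -412.2, 1.1], 0.6)]
cup [([586.0, 477.8, -2.4], 0.91), ([543.2, 174.1, -4.6], 0.67)]
side [ 0.336 -2.706  1.31 ] [ 504.   134.6 1128.5]
board [([526.9, -24.3, -1.2], 0.76)]
white_tray [([510.2, -223.2, -2.8], 0.97)]
scrap_tray [([545.4, 177.2, 2.7], 0.8)]
slice_a_center [([435.0, 41.8, 50.5], 0.67)]
spice_jar_center [([627.5, 5.9, 69.5], 0.68), ([383.9, 456.8, 1.1], 0.44)]
mug [([488.0, -481.2, 1.2], 0.6)]
sauce_bottle [([659.8, 382.5, 0.0], 0.76)]
bowl [([383.6, 457.6, 3.5], 0.81), ([624.8, 9.7, 73.3], 0.38), ([582.9, 474.9, -5.8], 0.24)]
canister [([665.1, -416.5, -3.1], 0.75)]
cup [([585.0, 473.0, -3.2], 0.65)]
```

View pics/scene0.png

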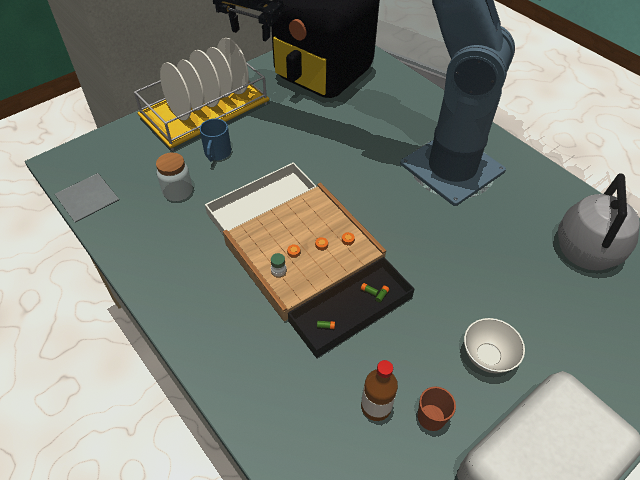

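View pics/side0.png

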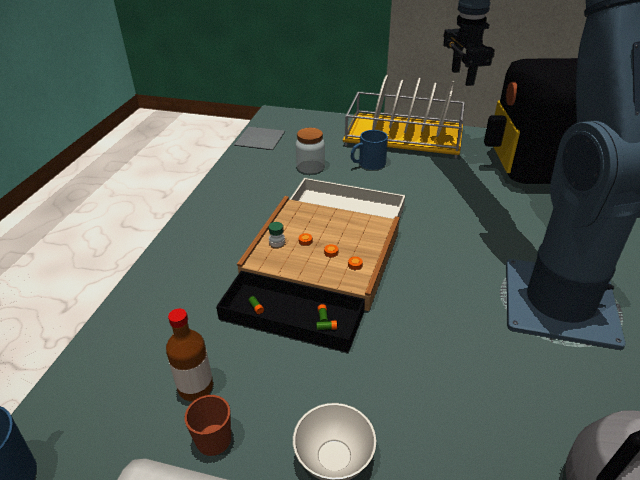

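The white tray is on the robot's right (-y) end. The slices are at about (294,250), (322,243) and (348,238) in the scene view, with the jar at (278,264). Next I'll localise them precisely.

```bash
cat > h.py <<'E'
import cv2,numpy as np
def ray(p,u,v,z):
    R=cv2.Rodrigues(np.array(p['rvec'],float))[0];t=np.array(p['tvec'],float).ravel()
    d=R.T@np.array([(u-p['cx'])/p['fx'],(v-p['cy'])/p['fy'],1]);c=-R.T@t
    return c+d*(z-c[2])/d[2]
def cloud(p):
    R=cv2.Rodrigues(np.array(p['rvec'],float))[0];t=np.array(p['tvec'],float).ravel()
    v,u=np.mgrid[:480,:640];z=p['range_z']
    c=np.stack([(u-p['cx'])/p['fx']*z,(v-p['cy'])/p['fy']*z,z],-1).astype(float)
    return (c-t)@R
E
python3 - <<'E'
from plant import r
from h import *
for n in ['scene','side']:
    p=r.grab_frame(n);W=cloud(p);im=p['image']
    hsv=cv2.cvtColor(im,cv2.COLOR_RGB2HSV)
    box=(W[...,0]>350)&(W[...,0]<700)&(W[...,1]>-300)&(W[...,1]<250)&(p['range_z']>0)
    m=(box&(hsv[...,0]<16)&(hsv[...,1]>190)&(hsv[...,2]>140)&(W[...,2]>40)).astype(np.uint8)
    k,l,st,ce=cv2.connectedComponentsWithStats(m)
    for i in range(1,k):
        if st[i,4]>15:
            q=W[l==i]; print(n,st[i,4],ce[i],'mid-plane',ray(p,*ce[i],54).round(1),'z',q[:,2].max().round(1),'xrange',np.percentile(q[:,:2],[2,98],0).round(0).tolist())
    g=box&(W[...,2]>62)&(W[...,0]>560)
    if g.any(): q=W[g];print('jar',q.min(0).round(),q.max(0).round(),q.mean(0).round())
    # strip points 49-57
    top=box&(W[...,2]>38)&(W[...,2]<49)&(hsv[...,0]<25)&(hsv[...,1]>60)
    q=W[top][:,:2].astype(np.float32); print('boardtop',q.shape,cv2.minAreaRect(q))
    hi=box&(W[...,2]>30)&(W[...,2]<60)
    q=W[hi][:,:2].astype(np.float32);print('z30-60',cv2.minAreaRect(q))
E
```

```text
scene 69 [347.65217391 237.10144928] mid-plane [434.8  36.5  54. ] z 64.3 xrange [[423.0, 26.0], [451.0, 51.0]]
scene 68 [321.5        242.02941176] mid-plane [495.1   7.8  54. ] z 63.4 xrange [[483.0, -6.0], [512.0, 24.0]]
scene 72 [293.34722222 249.5       ] mid-plane [563.1 -17.4  54. ] z 61.6 xrange [[550.0, -30.0], [579.0, -2.0]]
jar [561. -17.  62.] [645.  26. 102.] [629.  10.  86.]
boardtop (9112, 2) ((526.4075927734375, -22.256683349609375), (290.3648376464844, 303.2489929199219), 85.73770141601562)
z30-60 ((526.2882690429688, -27.179290771484375), (524.4706420898438, 303.2321472167969), 85.84903717041016)
side 71 [304.92957746 237.25352113] mid-plane [565.9 -18.6  54. ] z 61.2 xrange [[551.0, -39.0], [579.0, -0.0]]
side 76 [330.88157895 248.35526316] mid-plane [498.4   6.3  54. ] z 60.4 xrange [[484.0, -19.0], [511.0, 25.0]]
side 85 [354.91764706 261.09411765] mid-plane [437.4  36.3  54. ] z 60.7 xrange [[423.0, 25.0], [451.0, 54.0]]
jar [608. -10.  62.] [642.  28.  98.] [623.  14.  83.]
boardtop (8790, 2) ((529.5513916015625, 25.917877197265625), (417.8388366699219, 300.9601135253906), 86.07203674316406)
z30-60 ((526.3594360351562, -26.11773681640625), (524.0460815429688, 301.8865051269531), 85.79534912109375)
```

```bash
python3 -m jog '{"travel":[[0.15,0.32,0],[0.15,0.32,0],[0.15,0.32,0],[0.15,0.32,0],[0.15,0.32,0],[0.15,0.32,0],[0.15,0.32,0],[0.15,0.32,0],[0.15,0.32,0],[0.15,0.32,0]],"rot":[[0,0,0.026],[0,0,0.026],[0,0,0.026],[0,0,0.026],[0,0,0.026],[0,0,0.026],[0,0,0.026],[0,0,0.026],[0,0,0.026],[0,0,0.026]]}' 1
```

```text
time_s: 2.03
eef_pos: [417.8, -271.0, 247.0]
orientation: [[0.565, 0.825, 0.0], [0.825, -0.565, -0.001], [-0.0, 0.001, -1.0]]
contact_force: [0.7, -0.4, -0.5]
opening: 23.4
```

```bash
python3 -m jog '{"travel":[[0.02,0.35,0],[0.02,0.35,0],[0.02,0.35,0],[0.02,0.35,0],[0.02,0.35,0],[0.02,0.35,0],[0.02,0.35,0],[0.02,0.35,0],[0.02,0.35,0],[0.02,0.35,0]],"rot":[[0,0,0.025],[0,0,0.025],[0,0,0.025],[0,0,0.025],[0,0,0.025],[0,0,0.025],[0,0,0.025],[0,0,0.025],[0,0,0.025],[0,0,0.025]]}'; python3 -c "
from plant import r
s=r.read_state();print(s['eef_pos'],s['orientation'],s['joints'])"
```

```text
time_s: 2.87
eef_pos: [437.3, 79.1, 247.1]
orientation: [[0.077, 0.997, 0.001], [0.997, -0.077, -0.0], [-0.0, 0.001, -1.0]]
contact_force: [0.5, -1.1, -0.3]
opening: 0.8
[437.25578705  79.06996769 247.06812048] [[ 7.65818145e-02  9.97062855e-01  9.42304442e-04]
 [ 9.97063289e-01 -7.65816351e-02 -2.25114494e-04]
 [-1.52290086e-04  9.56776843e-04 -9.99999531e-01]] [ 12.68614876  13.21942795 -32.52211462 116.3648139    8.92616634
  52.72156265 -28.96303499]
```

```bash
python3 -m jog '{"travel":[[0.01,0.02,-0.25],[0.01,0.02,-0.25],[0,0,-0.25],[0,0,-0.25],[0,0,-0.25],[0,0,-0.25],[0,0,-0.15],[0,0,-0.1],[0,0,-0.05],[0,0,-0.04]],"rot":[[0,0,0],[0,0,0],[0,0,0],[0,0,0],[0,0,0],[0,0,0],[0,0,0],[0,0,0],[0,0,0],[0,0,0]]}'; python3 -c "
from plant import r
import cv2
p=r.grab_frame('side');cv2.imwrite('pics/side1.png',cv2.resize(p['image'][140:360,180:460,::-1],None,fx=2.5,fy=2.5))"
```

```text
time_s: 3.7
eef_pos: [439.6, 81.6, 62.6]
orientation: [[0.079, 0.997, 0.0], [0.997, -0.079, 0.0], [0.0, 0.0, -1.0]]
contact_force: [-0.2, 0.7, 1.0]
opening: 1.1
```

View pics/side1.png

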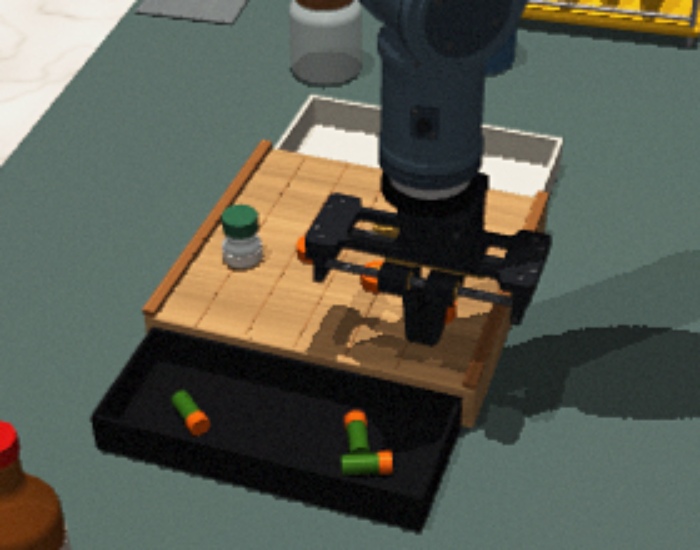

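```bash
python3 -m jog '{"travel":[[0,0,-0.03],[0,0,-0.025],[-0.003,-0.04,0],[-0.003,-0.04,0],[-0.003,-0.04,0],[-0.003,-0.04,0],[-0.004,-0.05,0],[-0.004,-0.06,0],[-0.005,-0.07,0],[-0.006,-0.08,0]],"rot":[[0,0,0],[0,0,0],[0,0,0],[0,0,0],[0,0,0],[0,0,0],[0,0,0],[0,0,0],[0,0,0],[0,0,0]]}'; python3 -c "
from plant import r
import cv2
p=r.grab_frame('scene');cv2.imwrite('pics/scene1.png',cv2.resize(p['image'][150:350,190:430,::-1],None,fx=3,fy=3))"
```

```text
time_s: 4.58
eef_pos: [436.2, 38.9, 57.3]
orientation: [[0.079, 0.997, 0.0], [0.997, -0.079, 0.0], [0.0, 0.0, -1.0]]
contact_force: [0.3, 0.7, 0.6]
opening: 0.4
```

View pics/scene1.png

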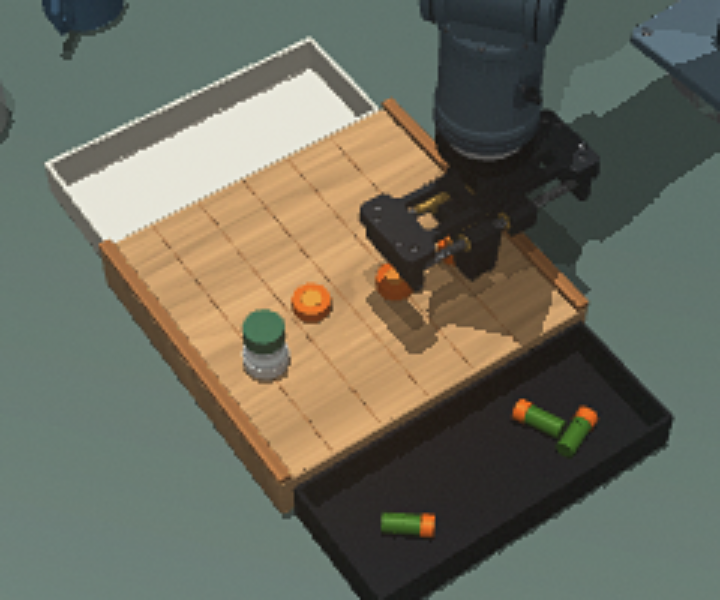

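Slice A is visible just ahead of the fingers at (445,250) and is being pushed. I'll continue.

```bash
python3 -m jog '{"travel":[[-0.007,-0.09,0],[-0.007,-0.09,0],[-0.007,-0.09,0],[-0.007,-0.09,0],[-0.007,-0.09,0],[-0.007,-0.09,0],[-0.007,-0.09,0],[-0.007,-0.09,0],[-0.007,-0.09,0],[-0.007,-0.09,0]],"rot":[[0,0,0],[0,0,0],[0,0,0],[0,0,0],[0,0,0],[0,0,0],[0,0,0],[0,0,0],[0,0,0],[0,0,0]]}'; python3 -c "
from plant import r
import cv2
p=r.grab_frame('scene');cv2.imwrite('pics/scene2.png',cv2.resize(p['image'][150:350,190:430,::-1],None,fx=3,fy=3))
p=r.grab_frame('side');cv2.imwrite('pics/side2.png',cv2.resize(p['image'][140:360,180:460,::-1],None,fx=2.5,fy=2.5))"
```

```text
time_s: 5.47
eef_pos: [429.1, -51.4, 57.2]
orientation: [[0.079, 0.997, -0.0], [0.997, -0.079, -0.0], [-0.0, -0.0, -1.0]]
contact_force: [-0.0, 0.2, -0.4]
opening: 0.5
```

View pics/scene2.png

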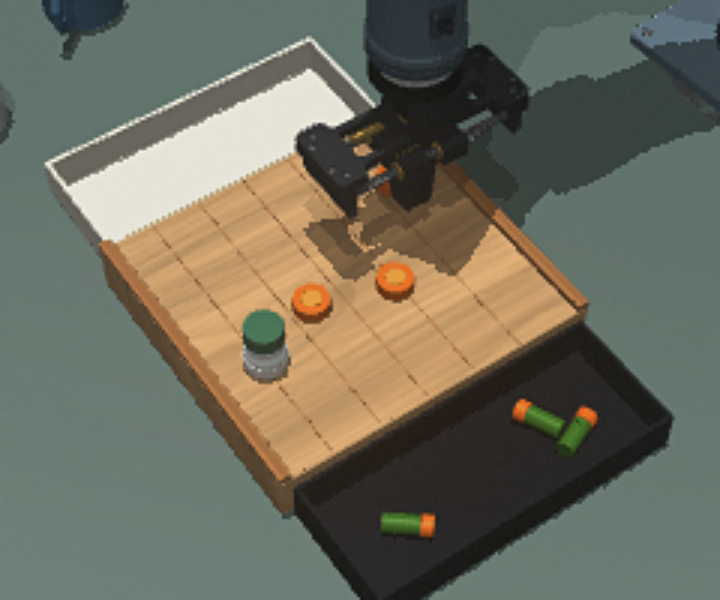

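View pics/side2.png

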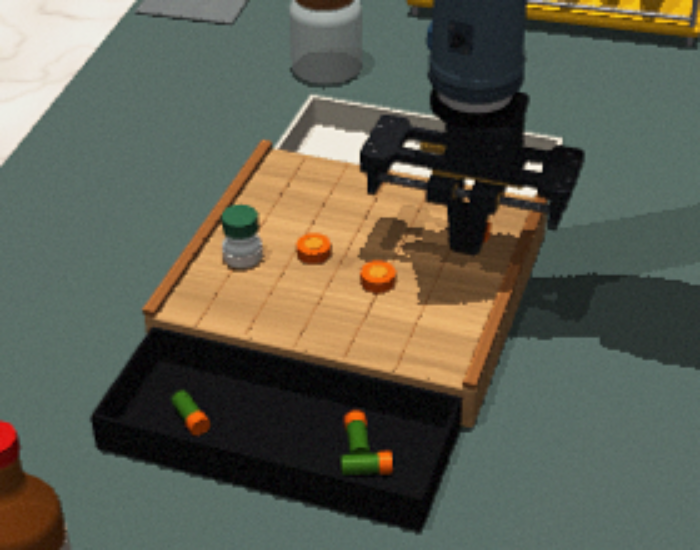

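```bash
python3 -c "
from plant import r
import cv2
from h import *
p=r.grab_frame('side');print(ray(p,180+490/2.5,140+230/2.5,52))
p=r.grab_frame('wrist');cv2.imwrite('pics/wrist2.png',p['image'][:,:,::-1])"
```

```text
[411.02774877 -79.66676851  52.        ]
```

View pics/wrist2.png

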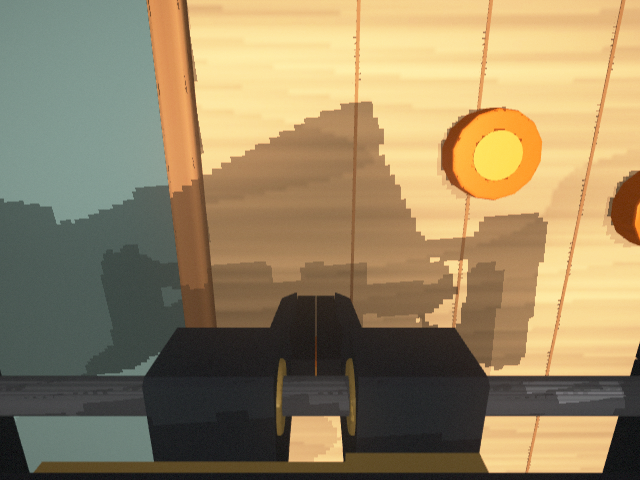

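Slice A's near edge works out at x≈411, so it is centred on the fingers. I'll push it over the end.

```bash
python3 -m jog '{"travel":[[-0.006,-0.08,0],[-0.006,-0.08,0],[-0.006,-0.08,0],[-0.006,-0.08,0],[-0.006,-0.08,0],[-0.006,-0.08,0],[-0.006,-0.08,0],[-0.005,-0.07,0],[-0.005,-0.07,0],[-0.005,-0.06,0]],"rot":[[0,0,0],[0,0,0],[0,0,0],[0,0,0],[0,0,0],[0,0,0],[0,0,0],[0,0,0],[0,0,0],[0,0,0]]}'; python3 -m jog '{"travel":[[-0.004,-0.06,0],[-0.004,-0.06,0],[-0.004,-0.06,0],[-0.004,-0.06,0],[-0.004,-0.06,0],[-0.004,-0.06,0],[-0.002,-0.03,0],[0,0,0],[0,0,0.1],[0,0,0.15]],"rot":[[0,0,0],[0,0,0],[0,0,0],[0,0,0],[0,0,0],[0,0,0],[0,0,0],[0,0,0],[0,0,0],[0,0,0]]}'; python3 -c "
from plant import r
import cv2
p=r.grab_frame('scene');cv2.imwrite('pics/scene3.png',cv2.resize(p['image'][120:320,190:430,::-1],None,fx=3,fy=3))"
```

```text
time_s: 6.5
eef_pos: [423.4, -127.4, 57.2]
orientation: [[0.079, 0.997, -0.0], [0.997, -0.079, -0.0], [-0.0, -0.0, -1.0]]
contact_force: [-0.1, 0.3, -0.7]
opening: 0.4
time_s: 7.33
eef_pos: [420.0, -164.7, 82.1]
orientation: [[0.078, 0.997, -0.002], [0.997, -0.078, 0.001], [0.001, -0.002, -1.0]]
contact_force: [0.2, 0.3, -0.4]
opening: 0.1
```

View pics/scene3.png

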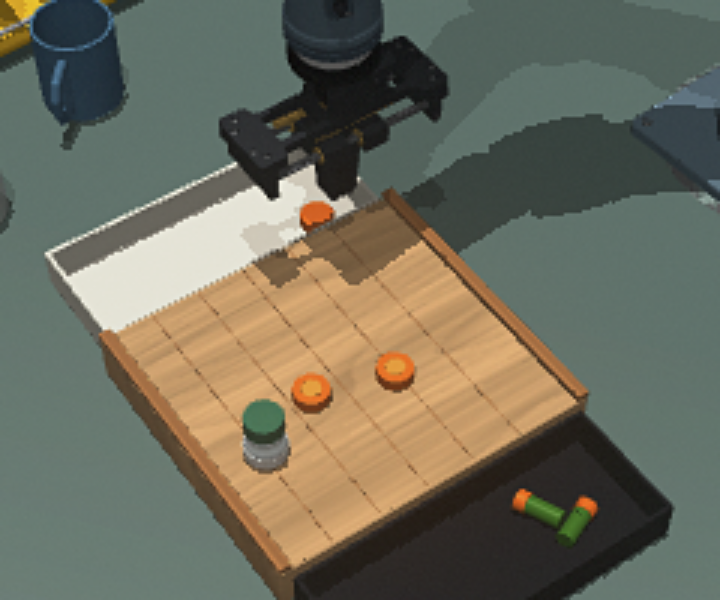

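```bash
cat > find.py <<'E'
from plant import r
from h import *
import sys
uy=np.array([.074,.997]);ux=np.array([.997,-.074]);C=np.array([526.5,-25.])
for n in sys.argv[1:]:
    p=r.grab_frame(n);W=cloud(p);hsv=cv2.cvtColor(p['image'],cv2.COLOR_RGB2HSV)
    box=(W[...,0]>350)&(W[...,0]<700)&(W[...,1]>-330)&(W[...,1]<100)&(p['range_z']>0)
    m=(box&(hsv[...,0]<18)&(hsv[...,1]>190)&(hsv[...,2]>110)).astype(np.uint8)
    k,l,st,ce=cv2.connectedComponentsWithStats(m)
    for i in range(1,k):
        if st[i,4]>15:
            q=W[l==i];c=np.median(q,0);b=c[:2]-C
            print(n,st[i,4],ce[i].round(),'median',c.round(1),'board xy',(b@ux).round(),(b@uy).round(),'z',np.percentile(q[:,2],[5,50,95]).round(1))
E
python3 find.py scene side
```

```text
scene 56 [295. 191.] median [ 419.3 -197.1   17.5] board xy -94.0 -180.0 z [14.2 17.5 22.5]
scene 75 [321. 242.] median [497.7  10.5  57.6] board xy -31.0 33.0 z [54.5 57.6 61.5]
scene 75 [293. 250.] median [566.5 -15.3  58.2] board xy 39.0 13.0 z [53.6 58.2 61.5]
side 36 [380. 214.] median [ 418.7 -200.8   16.9] board xy -95.0 -183.0 z [14.1 16.9 25.1]
side 85 [305. 237.] median [564.6 -12.7  57.7] board xy 37.0 15.0 z [54.9 57.7 60.3]
side 96 [331. 249.] median [498.   12.   57.6] board xy -31.0 35.0 z [45.9 57.6 59.6]
```

Slice A lies flat in the white tray (top at z≈17). Next is B.

```bash
python3 -m jog '{"travel":[[0,0,0.25],[0,0,0.25],[0.1,0.28,0],[0.1,0.28,0],[0.1,0.28,0],[0.1,0.28,0],[0.1,0.28,0],[0.1,0.28,0],[0.1,0.28,0],[0.11,0.25,0]],"rot":[[0,0,0],[0,0,0],[0,0,0],[0,0,0],[0,0,0],[0,0,0],[0,0,0],[0,0,0],[0,0,0],[0,0,0]]}'; python3 -m jog '{"travel":[[0,0,0],[0,0,-0.15],[0,0,-0.15],[0,0,-0.15],[0,0,-0.1],[0,0,-0.07],[0,0,-0.05],[0,0,-0.04],[0,0,-0.02],[0,0,-0.015]],"rot":[[0,0,0],[0,0,0],[0,0,0],[0,0,0],[0,0,0],[0,0,0],[0,0,0],[0,0,0],[0,0,0],[0,0,0]]}'
```

```text
time_s: 8.32
eef_pos: [501.7, 57.7, 131.9]
orientation: [[0.077, 0.997, -0.001], [0.997, -0.077, 0.0], [0.0, -0.001, -1.0]]
contact_force: [-0.3, -0.6, -0.1]
opening: 0.3
time_s: 9.15
eef_pos: [502.1, 55.5, 57.8]
orientation: [[0.079, 0.997, 0.0], [0.997, -0.079, 0.0], [0.0, 0.0, -1.0]]
contact_force: [0.1, -0.7, -0.7]
opening: 0.2
```

```bash
python3 -m jog '{"travel":[[-0.003,-0.04,0],[-0.003,-0.04,0],[-0.003,-0.04,0],[-0.003,-0.04,0],[-0.004,-0.05,0],[-0.004,-0.06,0],[-0.005,-0.07,0],[-0.006,-0.08,0],[-0.007,-0.09,0],[-0.007,-0.09,0]],"rot":[[0,0,0],[0,0,0],[0,0,0],[0,0,0],[0,0,0],[0,0,0],[0,0,0],[0,0,0],[0,0,0],[0,0,0]]}'; python3 -m jog '{"travel":[[-0.007,-0.09,0],[-0.007,-0.09,0],[-0.006,-0.09,0],[-0.006,-0.08,0],[-0.006,-0.08,0],[-0.006,-0.08,0],[-0.006,-0.08,0],[-0.006,-0.08,0],[-0.006,-0.08,0],[-0.006,-0.08,0]],"rot":[[0,0,0],[0,0,0],[0,0,0],[0,0,0],[0,0,0],[0,0,0],[0,0,0],[0,0,0],[0,0,0],[0,0,0]]}'; python3 -c "
from plant import r
import cv2
p=r.grab_frame('scene');cv2.imwrite('pics/scene4.png',cv2.resize(p['image'][120:320,190:430,::-1],None,fx=3,fy=3))"; python3 find.py scene side
```

```text
time_s: 9.98
eef_pos: [497.3, -5.6, 57.7]
orientation: [[0.079, 0.997, -0.0], [0.997, -0.079, -0.0], [-0.0, -0.0, -1.0]]
contact_force: [1.0, -0.2, 0.6]
opening: 0.5
time_s: 10.82
eef_pos: [491.1, -88.3, 57.7]
orientation: [[0.079, 0.997, -0.0], [0.997, -0.079, -0.0], [-0.0, -0.0, -1.0]]
contact_force: [-0.2, -0.6, -0.2]
opening: 0.5
scene 75 [293. 249.] median [566.2 -14.7  58.5] board xy 39.0 13.0 z [54.7 58.5 61.8]
side 25 [382. 215.] median [ 415.2 -201.6   16.7] board xy -98.0 -184.0 z [14.6 16.7 19.4]
side 79 [305. 237.] median [564.6 -13.   57.7] board xy 37.0 15.0 z [55.6 57.7 60.2]
```

View pics/scene4.png

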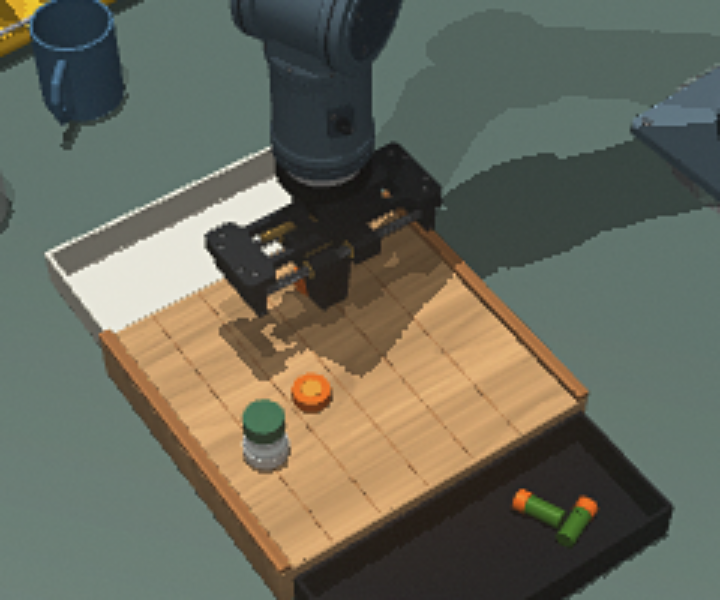

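Slice B shows just ahead of the fingers at (300,287) and is being pushed. 84 mm remain.

```bash
python3 -m jog '{"travel":[[-0.006,-0.07,0],[-0.006,-0.07,0],[-0.006,-0.07,0],[-0.005,-0.07,0],[-0.005,-0.07,0],[-0.005,-0.06,0],[-0.005,-0.06,0],[-0.005,-0.06,0],[-0.005,-0.06,0],[-0.005,-0.06,0]],"rot":[[0,0,0],[0,0,0],[0,0,0],[0,0,0],[0,0,0],[0,0,0],[0,0,0],[0,0,0],[0,0,0],[0,0,0]]}'; python3 -m jog '{"travel":[[-0.005,-0.06,0],[-0.005,-0.06,0],[-0.004,-0.05,0],[-0.002,-0.03,0],[0,0,0],[0,0,0],[0,0,0.1],[0,0,0.2],[0,0,0.25],[0,0,0.25]],"rot":[[0,0,0],[0,0,0],[0,0,0],[0,0,0],[0,0,0],[0,0,0],[0,0,0],[0,0,0],[0,0,0],[0,0,0]]}';python3 find.py scene side
```

```text
time_s: 11.8
eef_pos: [485.8, -153.1, 57.7]
orientation: [[0.079, 0.997, -0.0], [0.997, -0.079, -0.0], [-0.0, -0.0, -1.0]]
contact_force: [0.2, 0.2, 0.2]
opening: 0.5
time_s: 12.63
eef_pos: [484.0, -171.7, 139.0]
orientation: [[0.078, 0.997, -0.001], [0.997, -0.078, 0.001], [0.001, -0.001, -1.0]]
contact_force: [0.9, -0.3, 0.5]
opening: 0.3
scene 61 [295. 191.] median [ 419.7 -196.1   17.8] board xy -94.0 -178.0 z [13.5 17.8 21.8]
scene 68 [276. 200.] median [ 481.1 -202.8   17. ] board xy -32.0 -181.0 z [13.2 17.  22. ]
scene 75 [293. 250.] median [565.8 -14.2  57.8] board xy 38.0 14.0 z [54.7 57.8 61.2]
side 37 [357. 210.] median [ 479.7 -203.5   17. ] board xy -33.0 -181.0 z [14.8 17.  19.5]
side 36 [380. 214.] median [ 418.7 -200.6   16.9] board xy -95.0 -183.0 z [14.1 16.9 25.9]
side 84 [305. 237.] median [564.9 -13.9  57.5] board xy 37.0 14.0 z [55.3 57.5 59.7]
```

B is in the tray too. Before doing C beside the jar, I'll check the gripper body's clearance from the depth image.

```bash
python3 - <<'E'
from plant import r
from h import *
for n in ['scene','side']:
    p=r.grab_frame(n);t=r.read_state()['eef_pos'];W=cloud(p)-t
    x=W[...,0];m=(p['range_z']>0)&(abs(W[...,1])<60)&(W[...,2]>10)
    for a,b in [(10,20),(20,30),(30,45),(45,60),(60,75),(75,90),(90,100)]:
        q=W[m&(x>a)&(x<b)]; 
        if len(q): print(n,a,b,len(q),np.percentile(q[:,2],[0,2,10]).round())
E
```

```text
scene 10 20 817 [10. 20. 83.]
scene 20 30 915 [55. 75. 94.]
scene 30 45 1437 [ 61.  73. 100.]
scene 45 60 142 [69. 71. 76.]
scene 60 75 128 [71. 72. 77.]
scene 75 90 230 [57. 61. 65.]
scene 90 100 94 [81. 83. 86.]
side 10 20 705 [10. 25. 72.]
side 20 30 534 [62. 70. 92.]
side 30 45 386 [64. 70. 86.]
side 45 60 98 [69. 70. 73.]
side 60 75 134 [69. 71. 74.]
side 75 90 204 [56. 60. 64.]
side 90 100 35 [82. 84. 86.]
```

```bash
python3 -m jog '{"travel":[[0,0,0.1],[0.09,0.22,0],[0.09,0.22,0],[0.09,0.23,0],[0.09,0.23,0],[0.09,0.23,0],[0.09,0.23,0],[0.1,0.23,0],[0.1,0.22,0],[0.1,0.22,0]],"rot":[[0,0,0],[0,0,0],[0,0,0],[0,0,0],[0,0,0],[0,0,0],[0,0,0],[0,0,0],[0,0,0],[0,0,0]]}'; python3 -m jog '{"travel":[[0,0,0],[0,0,-0.15],[0,0,-0.2],[0,0,-0.15],[0,0,-0.12],[0,0,-0.1],[0,0,-0.07],[0,0,-0.06],[0,0,-0.04],[0,0,-0.015]],"rot":[[0,0,0],[0,0,0],[0,0,0],[0,0,0],[0,0,0],[0,0,0],[0,0,0],[0,0,0],[0,0,0],[0,0,0]]}'
```

```text
time_s: 13.67
eef_pos: [567.9, 31.8, 147.2]
orientation: [[0.078, 0.997, -0.002], [0.997, -0.078, -0.0], [-0.0, -0.002, -1.0]]
contact_force: [-0.0, -0.3, 0.2]
opening: 0.7
time_s: 14.5
eef_pos: [568.3, 30.5, 56.9]
orientation: [[0.079, 0.997, -0.0], [0.997, -0.079, -0.0], [-0.0, -0.0, -1.0]]
contact_force: [0.1, 0.2, 0.4]
opening: 0.6
```

```bash
python3 -m jog '{"travel":[[-0.003,-0.04,0.01],[-0.003,-0.04,0],[-0.003,-0.04,0],[-0.003,-0.04,0],[-0.004,-0.05,0],[-0.004,-0.06,0],[-0.005,-0.07,0],[-0.006,-0.08,0],[-0.007,-0.09,0],[-0.007,-0.09,0]],"rot":[[0,0,0],[0,0,0],[0,0,0],[0,0,0],[0,0,0],[0,0,0],[0,0,0],[0,0,0],[0,0,0],[0,0,0]]}'; python3 -m jog '{"travel":[[-0.007,-0.09,0],[-0.006,-0.08,0],[-0.006,-0.08,0],[-0.006,-0.08,0],[-0.006,-0.08,0],[-0.006,-0.08,0],[-0.006,-0.08,0],[-0.006,-0.08,0],[-0.006,-0.08,0],[-0.006,-0.07,0]],"rot":[[0,0,0],[0,0,0],[0,0,0],[0,0,0],[0,0,0],[0,0,0],[0,0,0],[0,0,0],[0,0,0],[0,0,0]]}'; python3 -c "
from plant import r
import cv2
p=r.grab_frame('scene');cv2.imwrite('pics/scene5.png',cv2.resize(p['image'][120:320,190:430,::-1],None,fx=3,fy=3))"; python3 find.py scene side
```

```text
time_s: 15.33
eef_pos: [563.7, -30.6, 58.2]
orientation: [[0.079, 0.997, -0.0], [0.997, -0.079, -0.0], [-0.0, -0.0, -1.0]]
contact_force: [0.6, 0.0, -0.2]
opening: 0.6
time_s: 16.17
eef_pos: [557.6, -110.5, 58.2]
orientation: [[0.079, 0.997, -0.0], [0.997, -0.079, -0.0], [-0.0, -0.0, -1.0]]
contact_force: [-0.7, -0.4, -0.7]
opening: 0.7
side 36 [357. 210.] median [ 479.9 -205.1   16.5] board xy -33.0 -183.0 z [14.8 16.5 19.5]
side 35 [380. 214.] median [ 418.6 -199.5   17.4] board xy -95.0 -182.0 z [14.  17.4 19. ]
```

View pics/scene5.png

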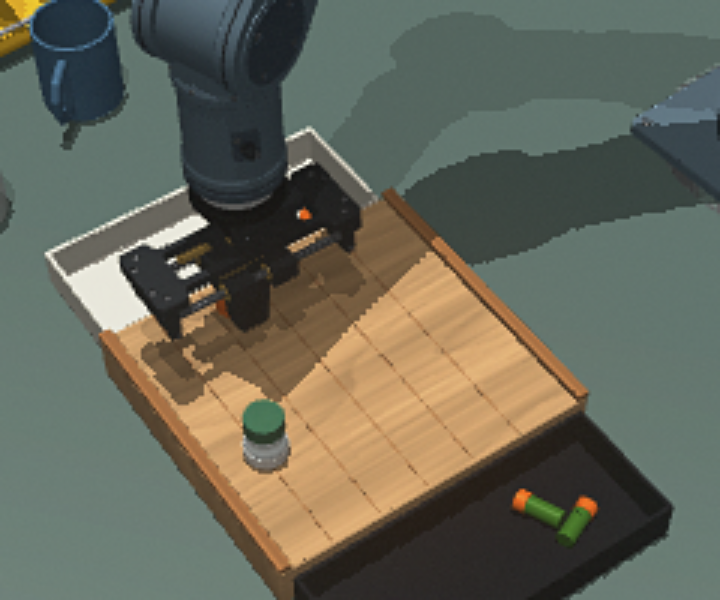

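The jar is unmoved at (265,435), and slice C is just ahead of the fingers at (222,308). I'll finish this stroke.

```bash
python3 -m jog '{"travel":[[-0.005,-0.07,0],[-0.005,-0.07,0],[-0.005,-0.06,0],[-0.005,-0.06,0],[-0.005,-0.06,0],[-0.005,-0.06,0],[-0.005,-0.06,0],[-0.005,-0.06,0],[-0.005,-0.06,0],[-0.005,-0.06,0]],"rot":[[0,0,0],[0,0,0],[0,0,0],[0,0,0],[0,0,0],[0,0,0],[0,0,0],[0,0,0],[0,0,0],[0,0,0]]}'; python3 -m jog '{"travel":[[-0.002,-0.04,0],[-0.001,-0.02,0],[0,0,0],[0,0,0],[0,0,0.1],[0,0,0.2],[0,0,0.3],[0,0,0.3],[0,0,0.3],[0,0,0.3]],"rot":[[0,0,0],[0,0,0],[0,0,0],[0,0,0],[0,0,0],[0,0,0],[0,0,0],[0,0,0],[0,0,0],[0,0,0]]}';python3 find.py scene side; python3 -c "
from plant import r
import cv2
p=r.grab_frame('scene');cv2.imwrite('pics/scene6.png',p['image'][:,:,::-1])
for t in ['spice_jar_center','mug','canister']: print(t,[(d['at'],d['confidence']) for d in r.place_of(p,t)][:2])"
```

```text
time_s: 17.15
eef_pos: [552.6, -172.1, 58.2]
orientation: [[0.079, 0.997, -0.0], [0.997, -0.079, -0.0], [-0.0, -0.0, -1.0]]
contact_force: [-0.9, -0.2, -0.9]
opening: 0.3
time_s: 17.98
eef_pos: [552.3, -176.7, 210.4]
orientation: [[0.078, 0.997, 0.0], [0.997, -0.078, 0.0], [0.0, 0.0, -1.0]]
contact_force: [0.7, -0.1, -0.5]
opening: 0.1
scene 66 [295. 191.] median [ 420.3 -196.4   16.7] board xy -93.0 -179.0 z [13.3 16.7 20.3]
scene 71 [276. 200.] median [ 481.2 -201.    17.5] board xy -32.0 -179.0 z [13.5 17.5 21.6]
scene 75 [254. 211.] median [ 550.5 -207.2   16.8] board xy 37.0 -180.0 z [12.8 16.8 22. ]
side 36 [331. 205.] median [ 550.7 -211.8   17. ] board xy 38.0 -184.0 z [13.6 17.  20.4]
side 37 [357. 210.] median [ 479.7 -207.2   16.4] board xy -33.0 -185.0 z [13.4 16.4 19.7]
side 33 [380. 214.] median [ 418.2 -199.4   17.5] board xy -95.0 -182.0 z [13.8 17.5 19.4]
spice_jar_center [([623.8, 7.8, 72.1], 0.85)]
mug [([489.5, -477.6, -1.5], 0.82), ([541.4, 174.6, -0.3], 0.5)]
canister [([524.7, -21.8, -0.1], 0.74), ([664.1, -410.9, 0.6], 0.57)]
```

View pics/scene6.png

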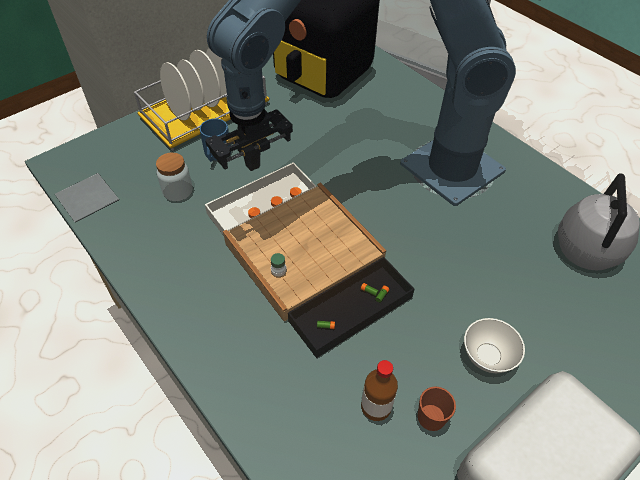

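All three slices lie in the white tray, at (254,212), (277,201) and (295,191). The jar at (278,264) and everything else is unmoved, and the tool is clear.

```bash
python3 -c "
from plant import r
print(r.finish_job())"
```

```text
the job is handed in; nothing more can be done
None
```

I swept the three carrot slices one at a time with the closed fingers, along their own lanes and over the board's end into the white tray. I handed the job in at about 18 s.

**Slices:** the last depth checks from both cameras show all three in the tray, with tops at about z = 17 mm, which means they are lying flat on its floor.

**Other things:** the spice jar is upright where it started, to within 4 mm. The mug was measured where it started, and the bottle, bowl and cup look unmoved in the final picture. The canister also looks unmoved. For it, the network's best guess pointed at the board, which is clearly wrong, and its second guess matched the original place.

**Forces:** the readings I took between moves stayed around 1 N.

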